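Unlock the bench balance keypad and zero it

ROBOT

A 7-joint arm with a two-finger parallel gripper is mounted at the origin on the work surface. World frame = base frame: x ahead of the robot, y to its left, z up, the work surface at z = 0. Lengths are in mm, angles in rad, forces in N, time in s.
With the tool pointing down it reaches from about 400 to 875 mm from the base axis. Payload 19.3 kg.
Tool frame: the origin (TCP) lies at the very end of the fingers, on their centre line; the grasp point (between the pads) lies 19 mm behind it (grip_point_offset is the z of the grasp point in the tool frame, in mm); z points along the fingers, x is the direction in which the jaws open and shut, and the axes are right-handed (so a half turn about z gives the same grasp; the last joint's range is limited). The gripper opens to 85 mm and grips with 20 to 120 N. Pads are 22 mm wide; open, the fingers measure 114 mm over their backs; the gripper's body (76 mm by 85 mm) begins 54 mm behind the grasp point. The pads swing forward as they close: fully open they stand 13 mm farther back than shut.
Start: joints at [-1.288, 0.521, -0.036, 1.599, 0.021, 1.021, -0.113], TCP at [215.972, 586.489, 192.491] pointing down, gripper open.
Joint ranges: [-2.91, 2.91], [-0.3, 2.13], [-1.5, 1.42], [0.17, 2.43], [-1.26, 4.41], [0.16, 1.93], [-2.52, 2.52]. Speed limits (rad/s): [1.89, 1.89, 2.39, 2.39, 3.01, 3.01, 3.01].

INTERFACE

Orientations are given as a 3x3 rotation matrix whose columns are the frame's x, y, z axes.
In Python, from workcell import movep, movel, goto_joints, open_gripper, clamp, wait, inverse_kinematics, read_state, camera, PlanningError, finish_job, grip_point_offset gives the robot as it stands. Calls block until the motion is done:
- movep(position, orientation): joint-space move of the TCP to a pose.
- movel(position, frame=None, max_speed=150, guard=None): straight line of the TCP; frame=None keeps the orientation; max_speed is the mean speed in mm/s. With guard (N) it stops when the force on the tool has changed by that much, and returns True; else False.
- goto_joints(angles): joint-space move.
- open_gripper() and clamp(): open the fingers fully, or close them until they stop; the grip force is fixed at half the most.
- wait(seconds).
- inverse_kinematics(position, orientation): joint angles nearest the present ones, or None.
- read_state(): the state.
- camera(name): name is "scene" or "top"; returns a dict with "image" (480x640x3 uint8, blue, green, red), "range_z" (480x640 float32, mm along the optical axis (not along the pixel's ray), 0 where there is no reading), "fx", "fy", "cx", "cy" (pixels), "cam_to_world" (4x4, takes a point from camera to world coordinates). Camera axes: x right, y up, looking along -z (the intrinsics and any distortion apply to the point x, -y, -z); pixel columns grow to the right and rows downward; lengths in mm; the calibration is good to about 2 mm. A picture is of the moment at which its call begins.
A pose or a line that the arm cannot do raises PlanningError and nothing moves.
- finish_job(): hands the job in, once; it reports no verdict.
The state is a dict: "time": time; "qpos": joint angles; "qvel": joint speeds; "joint_efforts": joint torques, N m; "eef_pos": TCP position; "tool_rot": TCP orientation; "ft_force": force on the tool from outside, world axes, zero at the start; "torque": the same for the moment, N m; "finger_gap": finger opening in mm.
Only numpy, scipy, OpenCV 4.12 (cv2) and the standard library are available. Lean on these libraries where they do the work, as an engineer would, in place of code of your own. Each camera call takes 0.05 s, during which the arm holds its last target.

TASK

The keypad of the orange bench balance is locked. Unlock it by pressing the two blue keys together, one fingertip on each, and holding both fully down for a full three seconds with no other key pressed; then let go of them and press the green key between them fully down on its own to zero the empty pan, and let go. Do not touch the steel pan, do not press the red or the white key, and leave the tube, the carton and the check weight where they are.

Things in the scene. Friction and masses are not known exactly. Their poses are not given: they have to be found in the camera images.
- balance: Orange bench balance, fixed on the bench, 200 mm wide (its y), 280 mm deep (its x). Origin at the centre of its footprint on the bench; x to its back, y to its left, z up. The rear is level, 62 mm high, and carries the pan; the front 93 mm (x -140 to -47 mm) is a sloping control panel with a flat display and, in front of it, one row of five square keys.
- panel (a point): Middle of the control panel's surface, 54 mm above the bench. The panel slopes down to the front by 10 degrees, so its outward normal leans 10 degrees from vertical towards the balance's -x. Key row: 20 mm down the slope from here, keys from the left (+y) red, blue, green, blue, white at y = +66, +30, 0, -30, -66 mm; caps stand 7 mm out of the panel and spring back when let go.
- unlock_left (a joint): Left blue key: how far it is pressed into the panel, 0 up, 0.004 m fully down (at its stop). It starts to move at 2 N and takes 4 N fully down.
- unlock_right (a joint): Right blue key: as unlock_left.
- tare (a joint): Green key (zero): as unlock_left.
- power (a joint): Red key (on/off): as unlock_left. Not to be pressed.
- print (a joint): White key (print): as unlock_left. Not to be pressed.
- unlock_left_top (a point): Centre of the top face of the left blue key (cap 20 mm wide along the row, 18 mm up the slope), about 57 mm above the bench with the key up; it moves with the key. Its z is the panel's normal (out of the panel), its y runs along the row to the left.
- unlock_right_top (a point): Centre of the top face of the right blue key (cap 20 x 18 mm), 60 mm from the left one. Axes as for unlock_left_top.
- tare_top (a point): Centre of the top face of the green key (cap 18 x 18 mm), midway between the blue keys; gaps of 11 mm to each of them. Axes as for unlock_left_top.
- power_top (a point): Centre of the top face of the red key (cap 16 mm wide), 36 mm to the left of the left blue key.
- print_top (a point): Centre of the top face of the white key (cap 16 mm wide), 36 mm to the right of the right blue key.
- pan: Round steel weighing pan, 144 mm across, 8 mm thick, fixed on the rear of the balance; origin at the centre of its underside, 84 mm above the bench (its top is 92 mm above the bench). Its front edge is 99 mm behind the key row. Not to be touched.
- tube: Red toothpaste tube with white cap, lying loose on the bench beside the balance, 150 mm long (cap towards its -x), up to 54 mm wide and 36 mm high; origin on the bench under its middle. To be left alone.
- carton: Green and white toothpaste carton lying loose on the bench beside the balance, 150 x 44 x 36 mm, long side along its x; origin at the centre of its underside. To be left alone.
- weight: Steel check weight with a knob, loose on the bench beside the balance, 38 mm across, 68 mm high; origin at the centre of its underside. To be left alone.

How it is judged:
By the outcome, as a careful person would: the job done as asked, in the order asked, and still so for the second after the job is handed in, with the robot touching nothing.
It also fails if it takes over 48 s, if anything falls off the work surface, if the arm or the gripper's body presses on something with over 40 N, if the wrist force passes 120 N, or if a joint passes its speed limit or range.

## Working session

There is one attempt and no reset: what is moved stays moved. The work goes in short steps, each a Python script; the robot and the scene stay as the last script left them, time stands still between calls to the robot, and variables do not carry over. Pictures are saved under pics/ and viewed, and the job is handed in when it is done.

```bash
ls; mkdir -p pics
python3 - <<'E'
from workcell import *
import cv2
s=read_state();print(s['time'],s['eef_pos'],s['tool_rot'],s['finger_gap'],s['ft_force'],grip_point_offset)
for n in('scene','top'):
    c=camera(n);cv2.imwrite(f'pics/{n}0.png',c['image']);print(n,c['fx'],c['fy'],c['cx'],c['cy'],c['cam_to_world'],[k for k in c])
E
```

```text
pics
0.0 [215.80961771 586.15463445 191.92367174] [[ 3.45457623e-01  9.38434287e-01 -3.46664901e-04]
 [ 9.38433687e-01 -3.45457794e-01 -1.06184825e-03]
 [-1.11623290e-03  4.15015509e-05 -9.99999376e-01]] 85.34350446948288 [-0.57312902 -0.37203917 -0.47728171] -18.700000000000003
scene 552.85565463748 552.85565463748 322.79503509221547 239.69904041543631 [[-8.37931894e-01 -3.22265731e-01  4.40471269e-01  1.07030675e+03]
 [ 5.45373875e-01 -5.25342531e-01  6.53132882e-01  7.88092129e+02]
 [ 2.09159458e-02  7.87502396e-01  6.15956573e-01  7.17168866e+02]
 [ 0.00000000e+00  0.00000000e+00  0.00000000e+00  1.00000000e+00]] ['image', 'range_z', 'fx', 'fy', 'cx', 'cy', 'cam_to_world']
top 564.6507841567264 564.6507841567264 321.72440569112007 242.3470129389988 [[-1.55371904e-02  9.90823861e-01 -1.34263441e-01  4.16672772e+02]
 [-9.99720136e-01 -1.77897871e-02 -1.55939957e-02  9.52549301e+01]
 [-1.78394211e-02  1.33983579e-01  9.90822969e-01  1.32250699e+03]
 [ 0.00000000e+00  0.00000000e+00  0.00000000e+00  1.00000000e+00]] ['image', 'range_z', 'fx', 'fy', 'cx', 'cy', 'cam_to_world']
```

View pics/scene0.png

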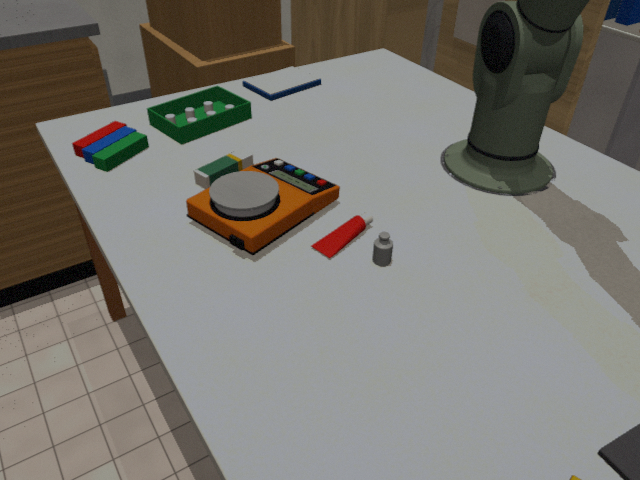

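View pics/top0.png

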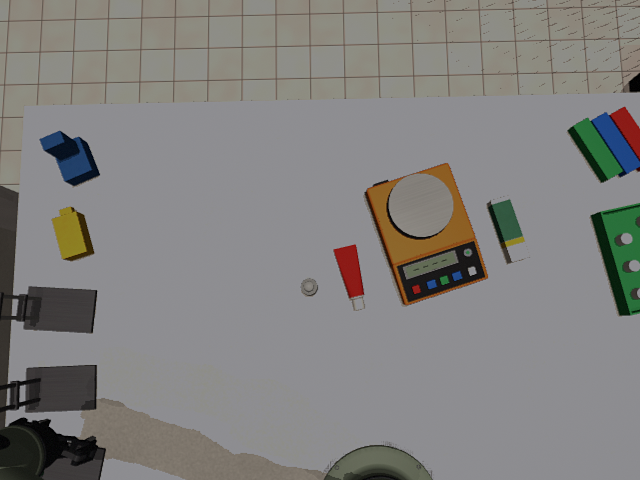

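The top view shows the balance with its keys at red (416,289), blue (432,284), green (445,280), blue (457,276) and white (472,271). The tube is at (350,275), the weight at (309,287) and the carton at (508,230). The scene view shows the keys from about (278,163) to (321,183).

```bash
cat > h.py <<'E'
import numpy as np,cv2
def ray(c,u,v):
    d=np.array([(u-c['cx'])/c['fx'],-(v-c['cy'])/c['fy'],-1.]);M=c['cam_to_world']
    return M[:3,3],M[:3,:3]@d
def onplane(c,u,v,z):
    o,d=ray(c,u,v);return o+d*(z-o[2])/d[2]
def tri(c1,p1,c2,p2):
    o1,d1=ray(c1,*p1);o2,d2=ray(c2,*p2)
    t=np.linalg.lstsq(np.c_[d1,-d2],o2-o1,rcond=None)[0]
    a,b=o1+t[0]*d1,o2+t[1]*d2
    return (a+b)/2,np.linalg.norm(a-b)
def blobs(c,roi,lo,hi,amin=15):
    x0,y0,x1,y1=roi;h=cv2.cvtColor(c['image'],cv2.COLOR_BGR2HSV)[y0:y1,x0:x1]
    m=cv2.inRange(h,lo,hi)
    n,l,s,ce=cv2.connectedComponentsWithStats(m)
    return [(ce[i]+[x0,y0],s[i,4]) for i in range(1,n) if s[i,4]>=amin]
E
python3 - <<'E'
from workcell import *
from h import *
T=camera('top');S=camera('scene')
for nm,c,roi in(('top',T,(400,255,490,305)),('scene',S,(250,150,345,200))):
    for col,lo,hi in(('red',(0,150,90),(4,255,255)),('red2',(172,150,60),(180,255,255)),('blue',(100,120,60),(130,255,255)),('green',(50,100,50),(85,255,255)),('white',(0,0,110),(180,60,255))):
        for p,a in blobs(c,roi,lo,hi,12):
            r=c['range_z'][int(p[1]+.5),int(p[0]+.5)];o,d=ray(c,*p)
            print(nm,col,p.round(1),a,'plane57',onplane(c,*p,57).round(1),'depth',(o+d*r).round(1))
    x0,y0,x1,y1=roi
    cv2.imwrite(f'pics/{nm}z.png',cv2.resize(c['image'][y0:y1,x0:x1],None,fx=8,fy=8,interpolation=cv2.INTER_NEAREST))
E
```

```text
top red [415.9 289. ] 55 plane57 [479.4 -93.2  57. ] depth [479.3 -92.9  59. ]
top blue [456.7 275.5] 78 plane57 [ 508.  -185.3   57. ] depth [ 507.9 -184.8   59.1]
top blue [431.4 283.8] 77 plane57 [ 490.4 -128.2   57. ] depth [ 490.4 -128.3   56.2]
top green [444.1 279.8] 67 plane57 [ 498.9 -156.9   57. ] depth [ 499.  -157.2   55.5]
top white [464.9 292.5] 1192 plane57 [ 469.8 -201.7   57. ] depth [ 472.1 -214.8    1.3]
top white [471.5 270.6] 51 plane57 [ 518.4 -218.9   57. ] depth [ 518.2 -218.    60.3]
top white [400.5 301.8] 12 plane57 [451.7 -58.   57. ] depth [453.3 -65.1  -1.9]
scene red [320.9 181.4] 34 plane57 [486.1 -91.9  57. ] depth [486.4 -91.5  57.3]
scene blue [289.5 167.3] 48 plane57 [ 515.3 -181.3   57. ] depth [ 515.2 -181.4   56.9]
scene blue [308.8 176.2] 50 plane57 [ 497.8 -124.6   57. ] depth [ 499.8 -121.4   59.3]
scene green [299.  171.7] 43 plane57 [ 506.6 -152.9   57. ] depth [ 508.8 -149.1   59.7]
scene white [310.4 162.9] 1972 plane57 [ 463.  -173.2   57. ] depth [ 409.8 -257.4   -0.9]
scene white [262.  186.4] 675 plane57 [ 608.6 -141.5   57. ] depth [632.3 -93.8  90.9]
```

```bash
python3 -c "
import cv2,numpy as np
a=cv2.imread('pics/topz.png');b=cv2.imread('pics/scenez.png')
w=max(a.shape[1],b.shape[1]);p=lambda i:cv2.copyMakeBorder(i,0,0,0,w-i.shape[1],0)
cv2.imwrite('pics/zz.png',cv2.resize(np.vstack([p(a),p(b)]),None,fx=.73,fy=.73))"
```

```text
(no output)
```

View pics/zz.png

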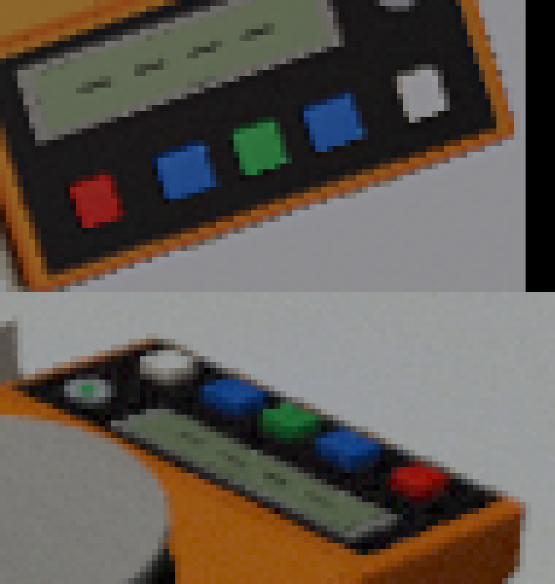

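```bash
cat >> h.py <<'E'
psi=np.radians(17.1);XB=np.array([np.cos(psi),np.sin(psi),0]);YB=np.array([-np.sin(psi),np.cos(psi),0])
N=np.cos(np.radians(10))*np.array([0,0,1.])-np.sin(np.radians(10))*XB
UP=np.cross(YB,N)  # up-slope
def R(th=0,sg=1): # jaw axis rotated th rad about normal from row
    x=sg*(np.cos(th)*YB+np.sin(th)*UP);z=-N
    return np.c_[x,np.cross(z,x),z]
G=np.array([502.,-156,57])
E
python3 - <<'E'
from workcell import *
from h import *
s=read_state()
for sg in(1,-1):
  for th in(0,.5,-.5,1.57,-1.57):
    q=inverse_kinematics(G+60*N,R(th,sg));print(sg,th,None if q is None else np.round(q,2))
q=inverse_kinematics(G+80*N,R(0,1))
movep(G+80*N,R(0,1));s=read_state();print(s['time'],s['eef_pos'],s['tool_rot'].round(3),s['ft_force'])
for n in('scene','top'):
    c=camera(n);np.savez(f'{n}1.npz',**c);i=c['image']
    x0,y0=(220,60) if n=='scene' else (380,200)
    cv2.imwrite(f'pics/{n}1.png',cv2.resize(i[y0:y0+150,x0:x0+140],None,fx=4,fy=4,interpolation=cv2.INTER_NEAREST))
E
```

```text
1 0 [ 0.1   0.4   0.2   2.09 -0.35  0.53  2.45]
1 0.5 [ 0.06  0.41  0.27  2.09 -0.4   0.54  2.  ]
1 -0.5 [ 0.93  0.52 -0.86  2.05  0.53  0.64  2.11]
1 1.57 [-0.23  0.48  0.65  2.11 -0.71  0.62  1.23]
1 -1.57 [-0.53  0.79  1.23  2.12 -1.17  0.97 -1.48]
-1 0 [-0.46  0.66  1.05  2.12 -1.03  0.82 -0.03]
-1 0.5 [-0.51  0.73  1.15  2.12 -1.11  0.9  -0.46]
-1 -0.5 [-0.4   0.59  0.93  2.11 -0.94  0.74  0.38]
-1 1.57 [-0.53  0.79  1.23  2.12 -1.17  0.97 -1.48]
-1 -1.57 [-0.23  0.48  0.65  2.11 -0.71  0.62  1.23]
3.1083 [ 489.00652272 -159.55715987  135.79197403] [[-0.295  0.941  0.166]
 [ 0.956  0.29   0.051]
 [ 0.     0.174 -0.985]] [-0.44440104 -1.04541999 -0.56355405]
```

View pics/scene1.png

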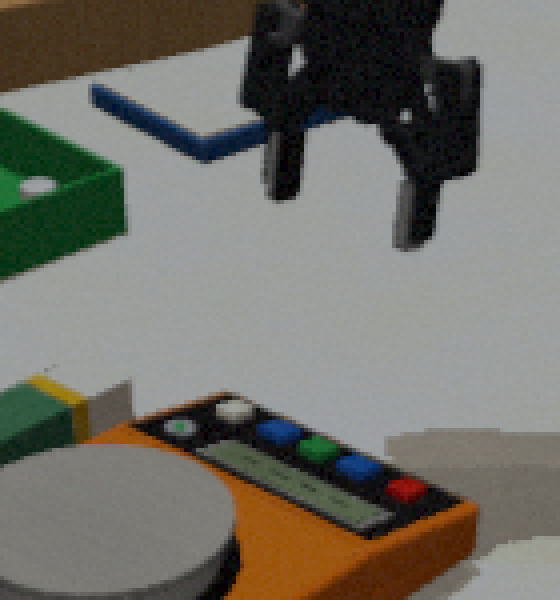

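View pics/top1.png

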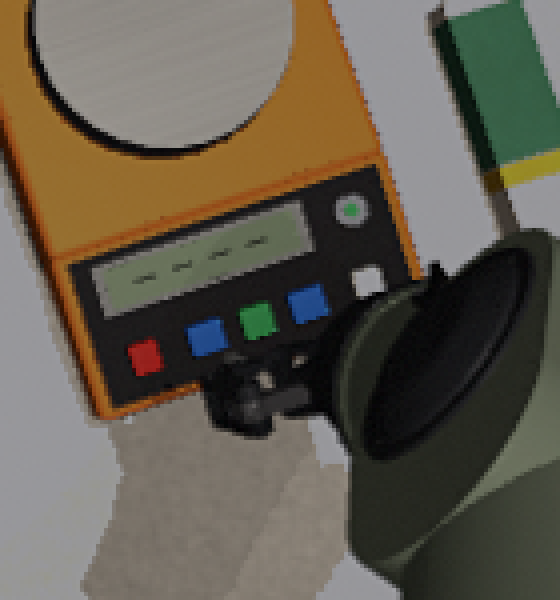

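In the scene view the open fingertips sit at about (291,109) and (323,121), with roughly 8 mm thick tips. The two blue caps measure 80 mm over their outer sides and the gripper opens to 85 mm, so I can clamp them from outside and push both down together. First I'll measure the tips in the tool frame.

```bash
cat >> h.py <<'E'
def cloud(c,roi):
    x0,y0,x1,y1=roi;v,u=np.mgrid[y0:y1,x0:x1];r=c['range_z'][y0:y1,x0:x1]
    d=np.stack([(u-c['cx'])/c['fx'],-(v-c['cy'])/c['fy'],-np.ones_like(r)],-1)*r[...,None]
    return d@c['cam_to_world'][:3,:3].T+c['cam_to_world'][:3,3]
E
python3 - <<'E'
from h import *
tcp=np.array([489.007,-159.557,135.792]);Rt=R(0,1)
c=dict(np.load('scene1.npz'))
P=(cloud(c,(275,70,345,130)).reshape(-1,3)-tcp)@Rt
P=P[(abs(P[:,0])<75)&(abs(P[:,1])<40)&(P[:,2]>-60)&(P[:,2]<15)]
for lo in range(-60,15,4):
    Q=P[(P[:,2]>=lo)&(P[:,2]<lo+4)]
    for nm,q in(('+',Q[Q[:,0]>0]),('-',Q[Q[:,0]<0])):
        if len(q):print(lo,nm,len(q),'x',np.percentile(q[:,0],[2,50,98]).round(1),'y',np.percentile(q[:,1],[2,98]).round(1))
# caps: top/scene clouds in panel frame
for n in('scene','top'):
    c=dict(np.load(n+'1.npz'))
    roi=(250,150,345,200) if n=='scene' else (400,255,490,305)
    hsv=cv2.cvtColor(c['image'],cv2.COLOR_BGR2HSV)[roi[1]:roi[3],roi[0]:roi[2]]
    C=cloud(c,roi)
    B=np.c_[YB,UP,N]
    for col,lo,hi in(('blue',(100,120,60),(130,255,255)),('green',(50,100,50),(85,255,255))):
        m=cv2.inRange(hsv,lo,hi)>0
        q=(C[m]-G)@B
        if col=='blue':
            for s in(1,-1):
                w=q[q[:,0]*s>0];print(n,col,len(w),w.mean(0).round(1),np.percentile(w,[5,95],axis=0).round(1))
        else: print(n,col,len(q),q.mean(0).round(1))
    o=(hsv[...,2]<45)  # panel black
    q=(C[o]-G)@B;q=q[(abs(q[:,2])<20)&(abs(q[:,0])<85)&(abs(q[:,1]-10)<40)]
    print(n,'panel n',len(q),np.median(q,0).round(1))
E
```

```text
-60 + 13 x [41.8 46.6 52.8] y [-4.7 14.1]
-60 - 15 x [-51.6 -47.1 -43.7] y [-8.  16.2]
-56 + 11 x [42.  46.8 48.4] y [-5.3 12.9]
-56 - 14 x [-48.  -45.9 -42.9] y [-7.2 13.4]
-52 + 1 x [45.6 45.6 45.6] y [6.1 6.1]
-52 - 1 x [-45.1 -45.1 -45.1] y [-5.2 -5.2]
scene blue 51 [30.1  3.5 -1.6] [[19.4 -6.9 -5.4]
 [38.2 11.1  0.7]]
scene blue 47 [-30.1   3.6  -2.1] [[-40.8  -5.4  -5.9]
 [-21.7   9.9   1. ]]
scene green 46 [-2.9  4.8 -2.1]
scene panel n 377 [ 5.5 15.4 -6.5]
top blue 78 [29.7 -3.1 -1.4] [[ 19.5 -11.4  -8.6]
 [ 38.7   4.5   2.8]]
top blue 78 [-30.1  -3.1  -0.9] [[-40.8 -11.3  -6.3]
 [-21.    5.4   3.3]]
top green 70 [-0.2 -3.3 -0.5]
top panel n 1164 [ 5.1  8.9 -6.5]
```

Run:
```python
from workcell import *
from h import *
s=read_state();print(s['time'],s['eef_pos'],np.round(s['qpos'],3),np.abs(s['qvel']).max(),s['finger_gap'])
c=camera('scene');np.savez('scene2.npz',**c)
tcp=s['eef_pos'];Rt=s['tool_rot']
roi=(270,60,350,150)
P=(cloud(c,roi)-tcp)@Rt
hsv=cv2.cvtColor(c['image'],cv2.COLOR_BGR2HSV)[60:150,270:350]
cv2.imwrite('pics/s2.png',cv2.resize(c['image'][60:150,270:350],None,fx=6,fy=6,interpolation=cv2.INTER_NEAREST))
m=(abs(P[...,0])<75)&(abs(P[...,1])<40)&(P[...,2]>-80)&(P[...,2]<15)
Q=P[m];print(len(Q),Q[:,2].max())
def proj(p):
    M=np.linalg.inv(c['cam_to_world']);q=M[:3,:3]@p+M[:3,3];return c['cx']+c['fx']*q[0]/-q[2], c['cy']+c['fy']*q[1]/q[2]
for t in([0,0,0],[46,0,0],[-46,0,0],[46,0,-13],[-46,0,-13]):print(t,np.round(proj(tcp+Rt@np.array(t,float)),1))
print('G',proj(G))
```

```text
3.2083 [ 488.94861159 -159.66034484  135.77241877] [ 0.012  0.376  0.323  2.086 -0.396  0.588  2.494] 0.001395532207223806 85.43581233248388
234 -50.23150280337391
[0, 0, 0] [304.  137.8]
[46, 0, 0] [319.8 144.4]
[-46, 0, 0] [288.8 131.4]
[46, 0, -13] [320.6 138.8]
[-46, 0, -13] [289.4 125.9]
G (np.float64(300.0097584326211), np.float64(170.57645307355403))
```

View pics/s2.png

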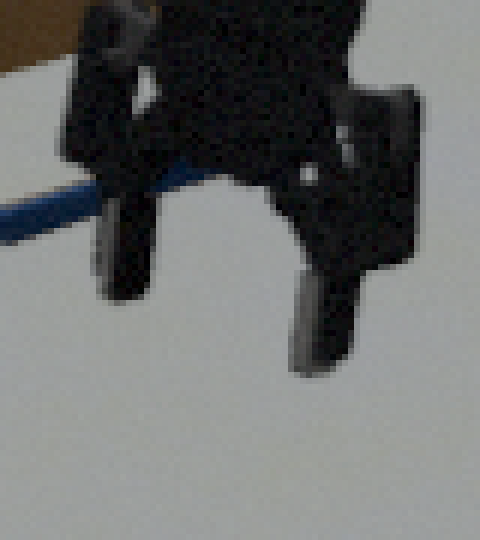

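The measured tips end about 50 mm behind the reported TCP. Opening the gripper should account for only 13 mm, so I won't trust the tool length. I'll go down in guarded steps, correct the lateral offset, and look again.

```bash
cat >> h.py <<'E'
G=G-0.7*YB-2.5*UP
E
python3 - <<'E'
from workcell import *
from h import *
f0=read_state()['ft_force']
movel(G+80*N,max_speed=100)
print(movel(G-20*N,max_speed=60,guard=4))
s=read_state();print(s['time'],s['eef_pos'],(s['eef_pos']-G)@np.c_[YB,UP,N],(s['ft_force']-f0)@np.c_[YB,UP,N])
for n in('scene','top'):
    c=camera(n);np.savez(f'{n}3.npz',**c)
    x0,y0,x1,y1=(240,100,360,200) if n=='scene' else (380,220,500,310)
    cv2.imwrite(f'pics/{n}3.png',cv2.resize(c['image'][y0:y1,x0:x1],None,fx=6,fy=6,interpolation=cv2.INTER_NEAREST))
E
```

```text
False
5.325 [ 503.33347742 -156.3996023    37.15119339] [ -0.07403322   0.19274225 -19.74817465] [ 0.47150348 -0.2107248  -1.13753922]
```

View pics/scene3.png

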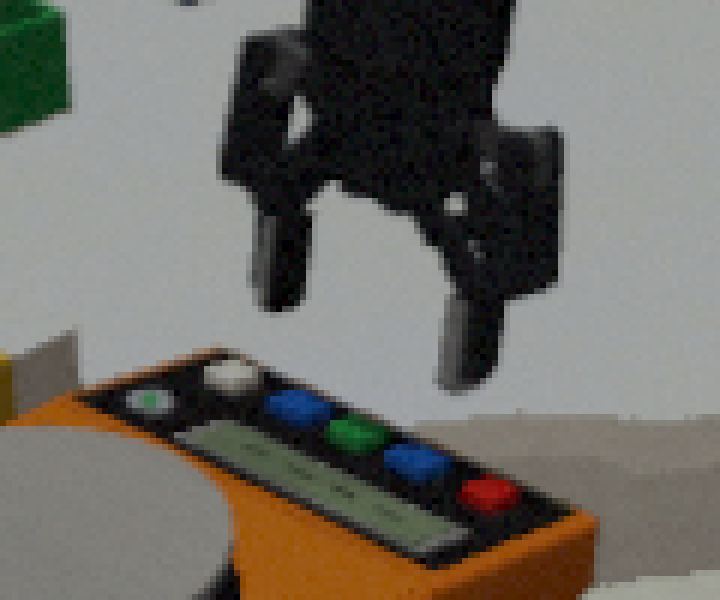

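View pics/top3.png

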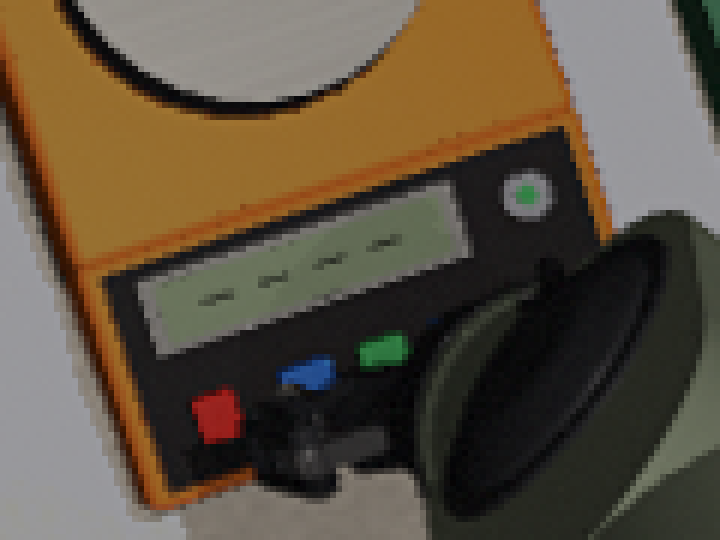

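The scene view shows the tips at (287,151) and (317,165), about 30 mm above the keys, which confirms the short tool. Next I'll measure the tips and the keys in the same camera.

Run:
```python
from h import *
B=np.c_[YB,UP,N]
c=dict(np.load('scene3.npz'))
roi=(270,125,335,172);C=(cloud(c,roi)-G)@B
hsv=cv2.cvtColor(c['image'],cv2.COLOR_BGR2HSV)[roi[1]:roi[3],roi[0]:roi[2]]
m=(C[...,2]>22)&(abs(C[...,0])<70)&(abs(C[...,1])<30)&(hsv[...,2]<140)
Q=C[m]
for lo in range(22,66,4):
    for sg in(1,-1):
        q=Q[(Q[:,2]>=lo)&(Q[:,2]<lo+4)&(Q[:,0]*sg>0)]
        if len(q)>2:print(lo,sg,len(q),np.percentile(q[:,:2],[5,50,95],axis=0).round(1).tolist())
roi=(250,150,345,200)
hsv=cv2.cvtColor(c['image'],cv2.COLOR_BGR2HSV)[roi[1]:roi[3],roi[0]:roi[2]];C=(cloud(c,roi)-G)@B
for col,lo,hi in(('blue',(100,120,60),(130,255,255)),('green',(50,100,50),(85,255,255)),('red',(0,150,90),(4,255,255))):
    q=C[cv2.inRange(hsv,lo,hi)>0]
    for w in ([q[q[:,0]>0],q[q[:,0]<0]] if col=='blue' else [q]): print(col,len(w),np.percentile(w,[3,50,97],axis=0).round(1).tolist())
# white cap & scene1 tips: rows of columns ends
```

```text
30 1 7 [[41.1, -10.3], [46.0, 1.9], [48.5, 8.7]]
30 -1 9 [[-50.7, -8.3], [-46.8, 2.6], [-44.1, 10.1]]
34 1 6 [[43.8, 6.5], [45.1, 10.0], [47.6, 15.1]]
34 -1 11 [[-50.5, -5.2], [-45.1, 8.3], [-42.9, 13.9]]
38 1 12 [[42.1, -0.4], [49.6, 8.8], [54.0, 11.8]]
38 -1 14 [[-50.4, -7.3], [-45.3, 6.4], [-43.3, 15.6]]
42 1 18 [[42.6, -2.6], [50.4, 9.5], [55.4, 14.9]]
42 -1 17 [[-55.3, -4.5], [-45.2, 7.0], [-41.3, 14.7]]
46 1 16 [[42.8, -4.2], [49.7, 8.7], [54.8, 12.6]]
46 -1 14 [[-53.1, -6.8], [-46.4, 7.9], [-43.3, 14.2]]
50 1 18 [[40.6, -3.5], [50.9, 6.7], [54.2, 14.6]]
50 -1 15 [[-56.7, -6.3], [-46.8, 5.9], [-43.7, 11.5]]
54 1 14 [[43.9, -4.5], [51.7, 6.6], [53.8, 14.3]]
54 -1 16 [[-52.0, -7.1], [-45.6, 2.8], [-43.0, 14.1]]
58 1 19 [[42.5, -2.1], [51.0, 8.3], [55.0, 15.7]]
58 -1 16 [[-57.6, -7.8], [-46.6, 9.0], [-42.8, 13.9]]
62 1 17 [[41.0, -0.8], [49.3, 8.7], [54.7, 13.3]]
62 -1 15 [[-54.5, -7.3], [-47.0, 7.9], [-42.8, 13.8]]
blue 49 [[20.9, -3.0, -6.2], [31.8, 8.0, -1.3], [39.0, 14.1, 1.2]]
blue 48 [[-41.1, -4.6, -5.7], [-29.6, 6.5, -1.7], [-21.1, 13.9, 0.3]]
green 42 [[-55.6, -4.9, -5.5], [0.3, 9.2, -1.9], [8.2, 47.8, 1.9]]
red 33 [[60.1, -4.4, -4.5], [66.4, 7.2, -0.8], [73.9, 14.0, 1.7]]
```

Run:
```python
from workcell import *
from h import *
B=np.c_[YB,UP,N]
f0=read_state()['ft_force']
movel(G-42*N,max_speed=60,guard=3)
for d in (-53.,):
    h=movel(G+d*N,max_speed=15,guard=2);s=read_state();print(h,s['time'],((s['eef_pos']-G)@B).round(2),((s['ft_force']-f0)@B).round(2))
for n in('scene',):
    c=camera(n);np.savez(f'{n}4.npz',**c)
    x0,y0,x1,y1=(240,100,360,200)
    cv2.imwrite(f'pics/{n}4.png',cv2.resize(c['image'][y0:y1,x0:x1],None,fx=6,fy=6,interpolation=cv2.INTER_NEAREST))
```

```text
False 6.825 [-5.000e-02  4.000e-02 -5.294e+01] [-0.1  -0.26  0.25]
```

View pics/scene4.png

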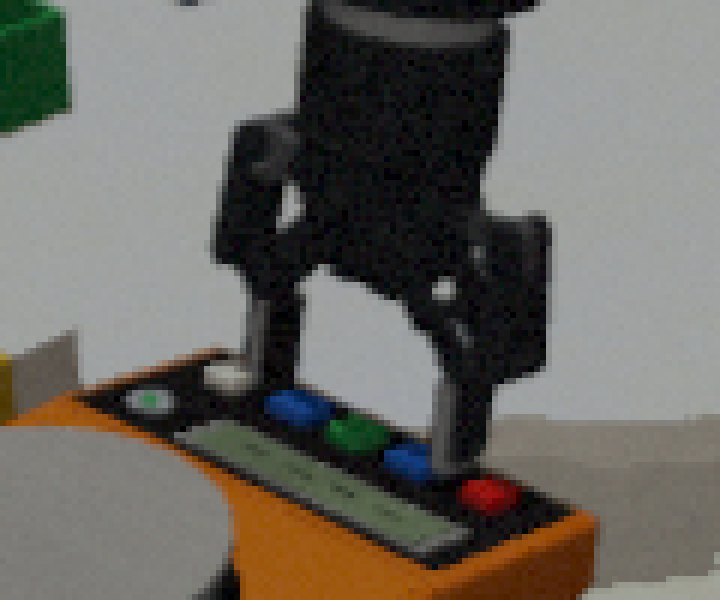

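The tips have gone down between the outer keys and the blue keys without contact: at (283,164) between white and blue, and at (316,178) between blue and red. Now I'll feel for the panel as a height reference.

Run:
```python
from workcell import *
from h import *
B=np.c_[YB,UP,N]
s=read_state();f0=s['ft_force']
h=movel(G-61*N,max_speed=10,guard=2.5);s=read_state();print(h,s['time'],((s['eef_pos']-G)@B).round(2),((s['ft_force']-f0)@B).round(2),s['torque'])
```

```text
True 7.4583 [-1.000e-02 -2.000e-02 -5.867e+01] [-0.13  0.83  7.52] [0.12343477 0.20290382 0.06459024]
```

Run:
```python
from workcell import *
from h import *
B=np.c_[YB,UP,N]
def p(t):
    s=read_state();print(t,round(s['time'],2),((s['eef_pos']-G)@B).round(2),((s['ft_force']-f0)@B).round(2),round(s['finger_gap'],2))
movel(G-52.3*N,max_speed=30)
wait(.1);f0=read_state()['ft_force']
p('pre');clamp();p('clamped');wait(.3);p('later')
for n in('scene',):
    c=camera(n);np.savez(f'{n}5.npz',**c)
    x0,y0,x1,y1=(240,100,360,200)
    cv2.imwrite(f'pics/{n}5.png',cv2.resize(c['image'][y0:y1,x0:x1],None,fx=6,fy=6,interpolation=cv2.INTER_NEAREST))
```

```text
pre 7.92 [ 7.000e-02 -4.000e-02 -5.235e+01] [0. 0. 0.] 85.07
clamped 8.18 [  0.27  -0.07 -52.28] [ 3.77 -0.59  5.97] 75.63
later 8.48 [  0.31  -0.06 -52.29] [ 3.64 -0.88  6.07] 75.94
```

View pics/scene5.png

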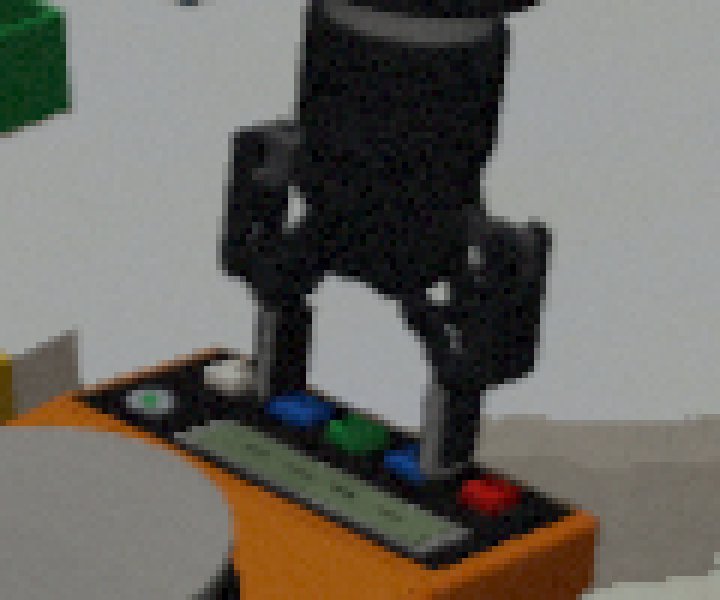

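Clamp stalled at gap 75.9 with 6 N along the normal. The fingers hold the outer sides of both blue keys, at (286,165) and (313,178), and the swing has already dragged the keys part of the way in. Now I'll push down in small steps.

Run:
```python
from workcell import *
from h import *
B=np.c_[YB,UP,N]
f0=np.array(read_state()['ft_force']);print(f0@B)
def p(t):
    s=read_state();f=s['ft_force']@B;print(t,round(s['time'],2),((s['eef_pos']-G)@B).round(2),f.round(2),np.round(s['torque']@B,2),round(s['finger_gap'],2));return f
p('0')
for d in np.arange(-52.8,-57.4,-.5):
    movel(G+d*N,max_speed=20);f=p(d)
    if f[2]>25:break
```

```text
[ 2.60780598 -0.29218     5.56574317]
0 8.53 [  0.27  -0.06 -52.28] [ 2.61 -0.29  5.57] [ 0.25  0.59 -0.01] 75.75
-52.8 8.78 [  0.28  -0.06 -52.79] [ 2.09 -0.72  6.2 ] [ 0.26  0.62 -0.02] 75.3
-53.3 9.03 [ 3.000e-01 -5.000e-02 -5.327e+01] [ 3.07 -0.67  7.25] [ 0.3   0.64 -0.03] 75.53
-53.8 9.28 [  0.34  -0.12 -53.78] [ 3.66 -0.57  7.2 ] [ 0.27  0.67 -0.03] 75.6
-54.3 9.53 [ 3.000e-01 -5.000e-02 -5.423e+01] [ 2.89 -1.21  7.42] [ 0.27  0.63 -0.02] 75.34
-54.8 9.78 [ 3.300e-01 -4.000e-02 -5.458e+01] [ 3.97 -0.58 12.38] [ 0.44  0.94 -0.06] 75.83
-55.3 10.03 [ 3.200e-01  2.000e-02 -5.474e+01] [ 5.04 -3.01 22.62] [ 0.72  1.38 -0.01] 76.03
-55.8 10.28 [  0.28  -0.   -54.83] [ 6.18 -3.68 37.42] [ 1.18  1.79 -0.03] 75.72
```

The normal force rose about 1 N/mm to about 8 N, then hit a hard stop at -54.6. That matches both blue keys being fully down at 4 N each. I'll hold here and check the display, which currently shows dashes.

Run:
```python
from workcell import *
from h import *
B=np.c_[YB,UP,N]
def p(t):
    s=read_state();f=s['ft_force']@B;print(t,round(s['time'],2),((s['eef_pos']-G)@B).round(2),f.round(2),round(s['finger_gap'],2))
movel(G-55.5*N,max_speed=20);p('a');wait(1.7);p('b');wait(1.7);p('c')
ims=[]
for n,(x0,y0,x1,y1) in(('scene',(240,130,345,200)),('top',(380,240,500,310))):
    c=camera(n);np.savez(f'{n}6.npz',**c)
    ims.append(cv2.resize(c['image'][y0:y1,x0:x1],(630,280),interpolation=cv2.INTER_NEAREST))
cv2.imwrite('pics/both6.png',np.vstack(ims))
```

```text
a 10.53 [ 2.800e-01  1.000e-02 -5.476e+01] [ 6.41 -3.83 27.66] 75.26
b 12.23 [ 3.200e-01 -1.000e-02 -5.477e+01] [ 6.38 -2.97 27.16] 75.55
c 13.93 [ 2.900e-01  3.000e-02 -5.477e+01] [ 6.08 -3.42 27.4 ] 75.56
```

View pics/both6.png

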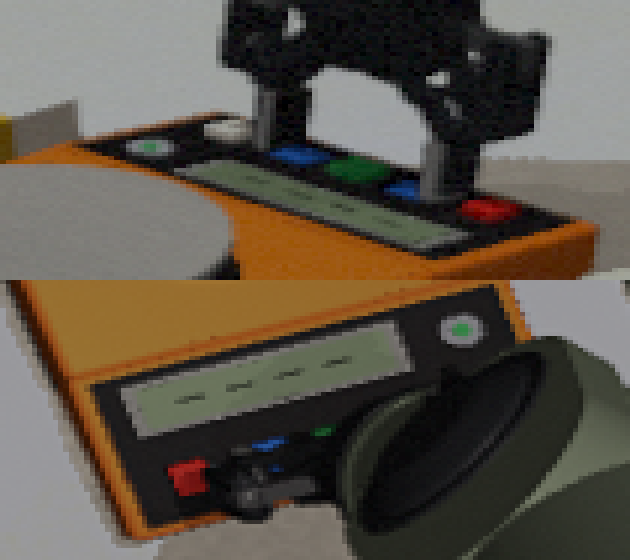

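The display looks the same, so it may be a fixed picture. The tips may also have reached the panel just as the keys hit their stops. To be sure, I'll let go, grip 0.9 mm higher on the caps, and hold again.

Run:
```python
from workcell import *
from h import *
B=np.c_[YB,UP,N]
def p(t):
    s=read_state();f=(s['ft_force']-f0)@B;print(t,round(s['time'],2),((s['eef_pos']-G)@B).round(2),f.round(2),np.round((s['torque']-t0)@B,2),round(s['finger_gap'],2));return f
f0=t0=np.zeros(3)
movel(G-53.5*N,max_speed=30)
open_gripper();C=G+.3*YB;movel(C-51.4*N,max_speed=30);wait(.15);s=read_state();f0=s['ft_force'];t0=s['torque'];p('open')
clamp();wait(.15);p('clamp')
for d in np.arange(-52.2,-57.0,-.4):
    movel(C+d*N,max_speed=20);f=p(round(d,1))
    if f[2]>20:break
```

```text
open 14.95 [ 2.90e-01  2.00e-02 -5.14e+01] [0. 0. 0.] [0. 0. 0.] 85.35
clamp 15.38 [ 3.300e-01 -2.000e-02 -5.127e+01] [ 0.31 -0.89  6.19] [ 0.18  0.27 -0.01] 74.99
-52.2 15.63 [ 3.300e-01  2.000e-02 -5.208e+01] [ 2.19 -1.86  7.83] [0.12 0.34 0.01] 75.22
-52.6 15.88 [ 3.600e-01  3.000e-02 -5.246e+01] [ 1.29 -1.22  7.8 ] [ 0.16  0.3  -0.07] 75.12
-53.0 16.13 [ 3.100e-01 -1.000e-02 -5.284e+01] [ 0.86 -1.68  7.6 ] [ 0.17  0.32 -0.03] 74.88
-53.4 16.38 [ 3.000e-01  2.000e-02 -5.321e+01] [ 1.78 -1.35  9.04] [ 0.16  0.36 -0.05] 74.74
-53.8 16.63 [ 3.40e-01  2.00e-02 -5.35e+01] [ 1.76 -1.95 12.09] [ 0.29  0.57 -0.07] 74.8
-54.2 16.88 [ 3.300e-01  4.000e-02 -5.365e+01] [ 1.86 -3.43 20.51] [ 0.49  0.88 -0.02] 74.75
```

The hard stop moved up 1.1 mm with the higher grip, so it is the keys' stop and not the panel. The moment shows the extra load mostly on the left finger, so I'll tilt the jaw slightly to load the right one too, then hold.

Run:
```python
from workcell import *
from h import *
from scipy.spatial.transform import Rotation as Ro
B=np.c_[YB,UP,N]
def p(t):
    s=read_state();f=s['ft_force']@B;print(t,round(s['time'],2),((s['eef_pos']-G)@B).round(2),f.round(2),np.round(s['torque']@B,2),round(s['finger_gap'],2));return f
C=G+.3*YB
p(0)
for a,d in((.01,-54.4),(.02,-54.6),(.03,-54.8)):
    r=Ro.from_rotvec(UP*a).as_matrix()
    movel(C+(d+51)*N+r@(-51*N),frame=r@R(0,1),max_speed=20);f=p((a,d))
    if f[2]>40:break
```

```text
0 16.88 [ 3.300e-01  4.000e-02 -5.365e+01] [ 2.28 -2.73 19.89] [0.69 0.85 0.03] 74.75
(0.01, -54.4) 17.13 [  0.62   0.09 -53.7 ] [ 4.3  -4.17 22.39] [0.84 0.27 0.02] 74.64
(0.02, -54.6) 17.38 [  1.03   0.15 -53.62] [ 5.28 -4.02 31.52] [1.11 0.25 0.02] 74.36
(0.03, -54.8) 17.63 [  1.43   0.21 -53.38] [ 7.45 -7.27 43.29] [1.56 0.25 0.08] 74.81
```

Run:
```python
from workcell import *
from h import *
from scipy.spatial.transform import Rotation as Ro
B=np.c_[YB,UP,N]
def p(t):
    s=read_state();f=s['ft_force']@B;print(t,round(s['time'],2),((s['eef_pos']-G)@B).round(2),f.round(2),np.round(s['torque']@B,2),round(s['finger_gap'],2));return f
C=G+.3*YB;r=Ro.from_rotvec(UP*.02).as_matrix()
movel(C+(-54.5+51)*N+r@(-51*N),frame=r@R(0,1),max_speed=20);p('a')
wait(1.7);p('b');wait(1.7);p('c')
c=camera('scene');np.savez('scene7.npz',**c)
cv2.imwrite('pics/s7.png',cv2.resize(c['image'][130:200,240:345],(735,490),interpolation=cv2.INTER_NEAREST))
# release and rise
movel(C+(-52.5+51)*N-51*N,frame=R(0,1),max_speed=30);open_gripper();p('open')
movel(C-20*N,max_speed=80);p('up')
clamp();p('shut')
q=[inverse_kinematics(C+20*N,R(t,sg)) for t,sg in((1.5708,1),(-1.5708,1))];print([None if x is None else np.round(x,2) for x in q])
```

```text
a 17.88 [  1.01   0.14 -53.54] [ 4.29 -4.97 29.13] [1.11 0.13 0.04] 74.59
b 19.58 [  1.02   0.12 -53.59] [ 4.25 -4.63 29.3 ] [1.06 0.1  0.01] 74.73
c 21.28 [  0.99   0.18 -53.56] [ 5.71 -4.   29.35] [ 1.12  0.16 -0.01] 75.18
open 21.85 [ 3.200e-01 -4.000e-02 -5.257e+01] [ 0.4  -0.42 -0.47] [ 0.25 -0.02 -0.  ] 85.69
up 22.41 [  0.3    0.25 -19.81] [0.45 0.12 0.26] [0.18 0.06 0.01] 85.33
shut 23.18 [ 3.000e-01  2.000e-02 -2.001e+01] [-0.05  0.48  0.3 ] [ 0.18  0.03 -0.04] -0.2
[array([-0.16,  0.55,  0.56,  2.12, -0.81,  0.54,  1.31]), array([-0.43,  0.75,  1.01,  2.13, -1.17,  0.8 , -1.49])]
```

View pics/s7.png

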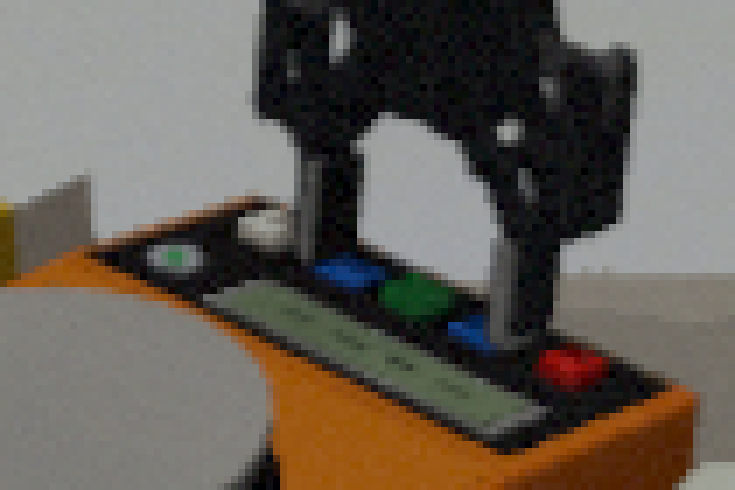

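The blue keys sit visibly lower than the green one, with no cap sides showing at (290,168) and (308,177). The red and white keys are untouched. Now I'll turn the shut gripper a quarter turn so its 22 mm side lies along the row, and press green.

Run:
```python
from workcell import *
from h import *
B=np.c_[YB,UP,N]
def p(t):
    s=read_state();f=s['ft_force']@B;print(t,round(s['time'],2),((s['eef_pos']-G)@B).round(2),f.round(2),round(s['finger_gap'],2));return f
C=G+.3*YB
movel(C+10*N,max_speed=120)
movep(C+10*N,R(np.pi/2,1));p('rot')
print(movel(C-31*N,max_speed=80,guard=3));p('near')
ims=[]
for n,(x0,y0,x1,y1) in(('scene',(240,130,345,200)),('top',(380,240,500,310))):
    c=camera(n);np.savez(f'{n}8.npz',**c)
    ims.append(cv2.resize(c['image'][y0:y1,x0:x1],(630,280),interpolation=cv2.INTER_NEAREST))
cv2.imwrite('pics/both8.png',np.vstack(ims))
```

```text
rot 24.66 [ 0.41 -0.26  9.64] [ 0.38  0.15 -0.16] 0.09
False
near 25.32 [  0.07  -0.09 -30.82] [-0.14  0.06 -0.29] 0.09
```

View pics/both8.png

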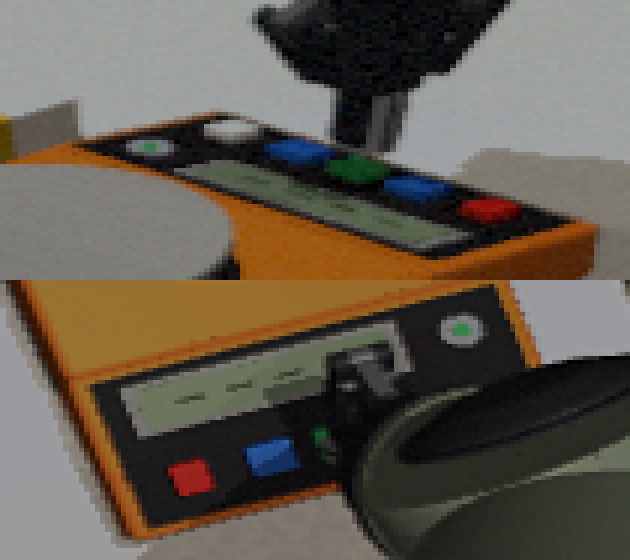

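The tips are right over green at (299,167), the blue keys have sprung back up, and the blue and red keys are clear. Pressing green now.

Run:
```python
from workcell import *
from h import *
B=np.c_[YB,UP,N]
def p(t):
    s=read_state();f=s['ft_force']@B;print(t,round(s['time'],2),((s['eef_pos']-G)@B).round(2),f.round(2),np.round(s['torque']@B,2));return f
C=G+.3*YB
print(movel(C-44*N,max_speed=15,guard=1.8));p('touch')
d0=(read_state()['eef_pos']-G)@N
for k in range(1,16):
    d=d0-.5*k
    movel(C+d*N,max_speed=20);f=p(round(d,2))
    if f[2]>15 or d<-46:break
wait(.6);p('hold')
c=camera('scene');np.savez('scene9.npz',**c)
cv2.imwrite('pics/s9.png',cv2.resize(c['image'][130:200,240:345],(735,490),interpolation=cv2.INTER_NEAREST))
```

```text
True
touch 26.02 [ 3.800e-01 -2.000e-02 -4.006e+01] [-0.11  1.51  2.76] [-0.13 -0.05 -0.02]
-40.56 26.27 [ 3.800e-01 -1.000e-02 -4.058e+01] [1.15 0.08 2.87] [ 0.08  0.13 -0.05]
-41.06 26.52 [ 3.600e-01  2.000e-02 -4.106e+01] [0.77 0.66 3.14] [0.05 0.17 0.  ]
-41.56 26.77 [ 3.600e-01  1.000e-02 -4.158e+01] [1.02 0.07 3.72] [0.07 0.27 0.03]
-42.06 27.02 [ 3.600e-01 -1.000e-02 -4.209e+01] [ 1.4  -0.09  3.46] [0.04 0.24 0.09]
-42.56 27.27 [ 3.200e-01  2.000e-02 -4.246e+01] [1.96 0.43 7.25] [0.2  0.45 0.03]
-43.06 27.52 [ 3.200e-01  3.000e-02 -4.265e+01] [ 3.92 -2.15 18.45] [ 0.52  0.86 -0.02]
hold 28.12 [  0.32   0.06 -42.64] [ 4.54 -0.51 18.96] [ 0.57  0.87 -0.06]
```

View pics/s9.png

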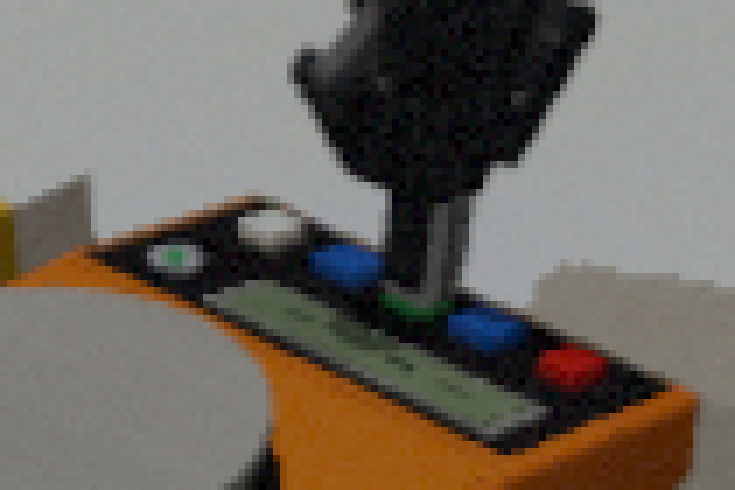

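Green reached its stop: force rose from 2 N to about 4 N over 2.5 mm or more, then stopped hard at 19 N. Before releasing, I'll check from the saved pictures how far down each blue key was in the two holds. Robot time stands still meanwhile.

Run:
```python
from h import *
I={k:np.load(f'scene{k}.npz')['image'].astype(float) for k in(1,3,4,5,6,7,8,9)}
def bl(i,col):
    b,g,r=i[...,0],i[...,1],i[...,2]
    return {'b':b-(r+g)/2,'g':g-(b+r)/2}[col]
# subpixel top edge (front edge of cap, upper in image) and lower edge, per column
def edges(f,c,r0,r1):
    p=f[r0:r1,c];th=20.
    ab=np.where(p>th)[0]
    if len(ab)<2:return np.nan,np.nan
    a,b=ab[0],ab[-1]
    e1=r0+a-(p[a]-th)/(p[a]-p[a-1]) if a>0 else np.nan
    e2=r0+b+(p[b]-th)/(p[b]-p[b+1]) if b+1<len(p) else np.nan
    return e1,e2
for nm,col,cols,r0,r1 in(('Lblue','b',range(302,317),167,188),('Rblue','b',range(283,297),158,178),('green','g',range(293,306),162,182)):
    print(nm)
    for k in I:
        f=bl(I[k],col);e=np.array([edges(f,c,r0,r1) for c in cols])
        print(k,'top',np.round(e[:,0],1),'\n   bot',np.round(e[:,1],1))
```

```text
Lblue
1 top [  nan   nan 173.9 173.5 173.3 172.6 172.3 172.8 173.3 173.6 174.3 174.5
 175.1   nan   nan] 
   bot [  nan   nan 177.7 178.3 178.9 179.2 179.7 180.4 180.2 179.7 179.6 178.9
 178.5   nan   nan]
3 top [  nan   nan 174.  173.6 173.2 173.  172.8 173.2 173.5 173.9 174.4 174.8
 175.3   nan   nan] 
   bot [  nan   nan 177.8 178.4 179.1 179.4 179.7 180.3 180.2 179.8 179.4 178.9
 178.6   nan   nan]
4 top [  nan   nan 174.2 173.7 173.4 173.1 172.7 173.3 173.4 173.8   nan   nan
   nan   nan   nan] 
   bot [  nan   nan 177.9 178.3 178.8 179.3 179.8 180.3 180.2 179.6   nan   nan
   nan   nan   nan]
5 top [  nan   nan 174.6 174.4 174.3 173.9 173.4 173.6   nan   nan   nan   nan
   nan   nan   nan] 
   bot [  nan   nan 177.8 178.4 178.9 179.4 179.8 180.3   nan   nan   nan   nan
   nan   nan   nan]
6 top [  nan   nan 175.7 175.3 175.1 174.3 174.4 174.6   nan   nan   nan   nan
   nan   nan   nan] 
   bot [  nan   nan 177.8 178.5 179.1 179.5 179.8 180.1   nan   nan   nan   nan
   nan   nan   nan]
7 top [  nan   nan 175.3 175.2 174.9 174.3 174.3 176.4   nan   nan   nan   nan
   nan   nan   
[... 2729 characters left out ...]
op [  nan 170.9 169.6 169.4 169.3 168.4 168.5 169.1 169.6 170.  170.4 170.9
   nan] 
   bot [  nan 172.2 173.4 174.  174.6 174.9 175.  175.1 174.8 174.3 173.8 173.1
   nan]
7 top [  nan 170.7 169.5 169.4 169.3 168.4 168.4 169.  169.6 169.8 170.4   nan
   nan] 
   bot [  nan 172.5 173.5 173.9 174.5 174.9 175.1 175.  174.6 174.4 174.2   nan
   nan]
8 top [  nan   nan 169.7 169.4 169.1 168.5 168.5 168.9 169.6 169.9 170.4   nan
   nan] 
   bot [  nan   nan 173.2 173.8 174.5 175.  175.1 174.8 174.7 174.3 173.7   nan
   nan]
9 top [  nan   nan 171.6 171.8 172.2 172.8 173.3 173.6   nan   nan   nan   nan
   nan] 
   bot [  nan   nan 173.4 174.  174.5 175.  175.  175.2   nan   nan   nan   nan
   nan]
```

Run:
```python
from h import *
Z={k:dict(np.load(f'scene{k}.npz')) for k in(1,3,4,5,6,7,8,9)}
c=Z[1]
def proj(p):
    M=np.linalg.inv(c['cam_to_world']);q=M[:3,:3]@p+M[:3,3];return np.array([c['cx']+c['fx']*q[0]/-q[2], c['cy']+c['fy']*q[1]/q[2]])
f=lambda k:(lambda i:i[...,0]-(i[...,1]+i[...,2])/2)(Z[k]['image'].astype(float))
ref=lambda ks:np.mean([f(k) for k in ks],0)
def top(F,cols,r0,r1):
    o=[]
    for x in cols:
        p=F[r0:r1,x];a=np.where(p>25)[0][0];o.append(r0+a-(p[a]-25)/(p[a]-p[a-1]))
    return np.array(o)
from numpy import interp
for nm,y,cols,r0,r1 in(('L',30,np.arange(304,309),167,188),('R',-30,np.arange(285,295),158,178)):
    P=G+y*YB;d=proj(P-4*N)-proj(P)
    wide=np.arange(cols[0],cols[-1]+1)
    F0=ref((1,3,8,9));e0=top(F0,wide,r0,r1)
    exp=interp(wide-d[0],wide,e0)+d[1]-e0   # shift expected for 4 mm
    for k in(4,5,6,7):
        s=top(f(k),wide,r0,r1)-e0;print(nm,k,'shift',s.mean().round(2),'+-',(s.std()/len(s)**.5).round(2),'expect4mm',exp.mean().round(2),'=> mm',(4*s.mean()/exp.mean()).round(2))
```

```text
L 4 shift 0.13 +- 0.02 expect4mm 1.54 => mm 0.34
L 5 shift 0.79 +- 0.09 expect4mm 1.54 => mm 2.05
L 6 shift 1.6 +- 0.08 expect4mm 1.54 => mm 4.16
L 7 shift 1.45 +- 0.09 expect4mm 1.54 => mm 3.76
R 4 shift 0.08 +- 0.04 expect4mm 1.6 => mm 0.2
R 5 shift 0.65 +- 0.05 expect4mm 1.6 => mm 1.63
R 6 shift 1.68 +- 0.06 expect4mm 1.6 => mm 4.19
R 7 shift 1.78 +- 0.06 expect4mm 1.6 => mm 4.46
```

The pictures put both blue keys at 4.2 ± 0.2 mm in the first hold (10.3 to 14.0 s), so they were fully down for more than 3 s. Now I'll let go of green, retreat and check.

Run:
```python
from workcell import *
from h import *
movel(G+.3*YB+60*N,max_speed=120)
s=read_state();print(s['time'],s['eef_pos'],s['ft_force'])
ims=[]
for n,(x0,y0,x1,y1) in(('scene',(180,120,420,280)),('top',(290,160,530,320))):
    c=camera(n)
    ims.append(cv2.resize(c['image'][y0:y1,x0:x1],(432,288)))
cv2.imwrite('pics/end.png',np.vstack(ims))
```

```text
29.1833 [ 489.61404869 -159.98566655  115.0410137 ] [ 0.04294297 -0.77551963  0.02335632]
```

View pics/end.png

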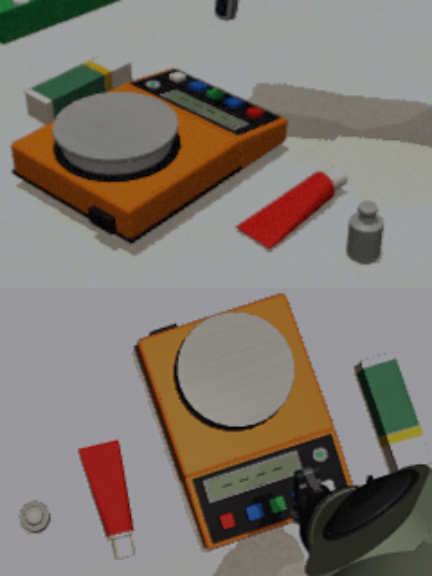

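All keys are up, the tube, carton and weight are where they were, and the gripper is well clear above the keypad. Handing in.

```bash
python3 -c "
from workcell import *
print(finish_job(), read_state()['time'])"
```

```text
the job is handed in; nothing more can be done
the job is handed in; nothing more can be done
```

The job is handed in, and the last robot time I read was 29.2 s. By my checks the keypad sequence was done in the order asked: both blue keys held down over 3 s and released, then green pressed alone and released.

- **Blue keys:** The fingers could not reach both keys from above with the gripper either open or shut. I clamped the fully open fingers onto the outer sides of the two blue caps and pushed both down together.
    - **First hold (about 10.0–13.9 s):** The normal force reached about 8 N before a hard stop. The saved pictures put both keys about 4.2 ± 0.2 mm down, which is fully down.
    - **Second hold:** I repeated it with a higher grip and a slight tilt, because I was not yet sure of the first. The left key may have reached only about 3.8 mm there, so the first hold is the one that counts.
- **Green key:** I pressed it with the shut fingers, turned so they cleared the blue keys. It reached its stop at about 4 N and was pushed on to 19 N.
- **Final check:** In the pictures the visible keys are back up, the tube, carton and weight look unmoved, and the gripper is clear of everything. In the top view the arm hid the right blue and white keys.

- **Tool length:** The open fingertips were about 51 mm behind the reported TCP, not the 13 mm the description gives. I worked from the measured height and a light touch on the panel between the keys (about 8 N).
- **Wrist moment:** The readings suggested the blue keys were loaded unevenly, but a centred press on green gave a similar moment. I relied on the pictures and normal force instead.
- **Display:** It looked the same throughout, so it did not confirm the unlock.

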